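# Seat the embossing die and hold the loupe over it

## Robot

A 6-joint arm with a two-finger parallel gripper is mounted at the origin on the work surface. World frame = base frame: x ahead of the robot, y to its left, z up, the work surface at z = 0. Lengths are in m, angles in degrees, forces in N, time in s.
With the tool pointing down it reaches from about 0.35 to 0.925 m from the base axis. Payload 6.4 kg.
Tool frame: the origin (TCP) lies between the finger pads; the fingertips stand ahead of it and the grasp point (between the pads) lies 6 mm ahead of it (manip.finger_overhang is the x of the fingertips in the tool frame, in m); x points along the fingers, y is the direction in which the jaws open and shut, and the axes are right-handed (so a half turn about x gives the same grasp; the last joint's range is limited). The gripper opens to 85 mm and grips with 20 to 120 N. Pads are 22 mm wide; open, the fingers measure 114 mm over their backs; the gripper's body (76 mm by 85 mm) begins 54 mm behind the grasp point. The pads swing forward as they close: fully open they stand 13 mm farther back than shut.
Start: joints at [59.811, 14.043, 89.255, -0, 76.702, -9.975], TCP at [0.225, 0.61, 0.256] pointing down, gripper open.
Joint ranges: [-179.41, 179.41], [-58.25, 129.5], [7.25, 145.43], [-54.29, 234.29], [11.92, 165.04], [-157.13, 157.13]. Speed limits (degrees/s): [147.25, 147.25, 180, 180, 180, 180].

## Interface

Orientations are given as [roll, pitch, yaw] about the fixed x, y, z axes, in that order (R = Rz(yaw) Ry(pitch) Rx(roll)).
In Python, from cell import manip, vision gives the robot as it stands.
- The arm moves only by the tool carry_out, never from a script. Its argument "moves" is one flat list of numbers, 7 for each row, row after row: the shift along the tool's x, y, z in m, then the turn, a rotation vector about the tool's x, y, z in degrees, then the gripper's target within -1 to 1 (shut at 1, half-way at 0, fully open at -1). A call has 1 to 8 rows; each row is the pose to reach, as a shift and turn from the pose commanded when the call began, along the tool's axes at that moment; what a row does not reach only later rows make up. A row lasts 1/12 s, in which the tool goes at most 41.7 mm and 7.16 degrees, less where a joint would pass 70% of its speed; a pose out of reach is approached as far as the arm can. A call with a gripper value outside its range is refused whole. The fingers move at their own pace and stop on an object; "force" is the grip in N (left out, the last holds). Time passes only in rows, so rows that repeat a pose let the fingers close. It gives the time, the measured TCP pose, the force and the opening at its end, in the units of the state.
- manip.get_state(): the state, without advancing time (a new reading comes with each control period).
- vision.snapshot(name): name is "side" or "top" or "wrist"; returns a dict with "pixels" (400x640x3 uint8, red, green, blue), "mtx" (3x3 intrinsics, pixels), "dist" ([k1, k2, p1, p2, k3] as OpenCV has them; the pictures are not rectified), "origin" and "rotation" of the camera in the world. Camera axes: x right, y up, looking along -z (the intrinsics and any distortion apply to the point x, -y, -z); pixel columns grow to the right and rows downward; lengths in m; the calibration is good to about 2 mm. A picture is of the moment at which its call begins. There is no depth.
- manip.sign_off(): hands the job in, once; it reports no verdict.
The state is a dict: "time_s": time; "joints": joint angles; "dq": joint speeds; "joint_efforts": joint torques, N m; "tool_pos": TCP position; "tool_rot": TCP orientation; "ft_force": force on the tool from outside, world axes, zero at the start; "torque": the same for the moment, N m; "width": opening from 0.0 (shut) to 1.0 (fully open).
Only numpy, scipy, OpenCV 4.12 (cv2) and the standard library are available. Lean on these libraries where they do the work, as an engineer would, in place of code of your own. Each camera call takes 0.05 s, during which the arm holds its last target.

## Task

Lower the embossing die's holed backplate gently over the two pins of the wooden inspection base until it lies flush, and let go of it. Then pick up the hand loupe and hold it still and level in the air, its lens centred over the die and at the height shown by the pointer on the gauge post; the program finishes while the gripper is still holding the loupe there. Do not shift the pointer, and leave the other things on the table where they are.

Things in the scene. Friction and masses are not known exactly. Their poses are not given: they have to be found in the camera images.
- die_plate: Loose embossing die lying flat: aluminium backplate 120 (x) x 70 (y) x 8 (z) mm with a brass block 44 (x) x 30 (y) x 25 (z) mm on its middle (total height 33). Two through holes, diameter 12.5 mm, at x = -42 and +42, y = 0. Origin: centre of the plate's underside; z up. Either way round fits the pins. Best gripped from above by the block, across its 30 mm (along y). About 0.3 kg.
- die_face (a point): Centre of the top face of the die's brass block, 33 mm above the underside of the backplate: the spot to look at.
- fixture: Fixed wooden inspection base 220 x 90 x 20 mm, from x = -73 to +147 mm, y = -45 to +45. Two steel pins, diameter 10 mm, tapered noses, rise 22 mm above its top at x = -42 and +42, y = 0. Gauge post, diameter 10 mm, at x = +125, y = 0, top 185 mm above the table. Origin: on the table midway between the pins; z up; x points away from the robot within 0.3 rad (post on the far side).
- seat (a point): Point on top of the wooden base midway between the pins, 20 mm above the table; the seated backplate's origin belongs here, its x axis along the base's x axis (either way round).
- pointer_tip (a point): Tip of the flat dark pointer (12 mm wide, 4 thick; point at mid thickness) sticking out level from the collar on the gauge post towards the pins, 85 mm from their midpoint along the base's x. Its height (105 to 145 mm above the table, differs per run) is where the middle of the lens must be held. The collar is held only by friction (about 8 N shifts it).
- loupe: Loose hand loupe lying flat: dark wooden bar handle 100 (x) x 16 (y) x 20 (z) mm, from x = -50 to +50, and at its +x end a round steel lens ring, outside diameter 68 mm, 20 high, centred at x = +80. Origin: centre of the handle's underside; z up (level = z vertical). About 0.13 kg, centre of mass near x = +35 mm; grip the handle across its 16 mm (along y) at about x = +20.
- lens_center (a point): Middle of the lens: x = +80, y = 0, z = +10 mm in the loupe's frame.
- cork: Bystander: a cork standing upright, 24 mm in diameter, 45 mm tall; origin at its underside. Leave it alone.
- neck_ring: Bystander: a flat steel ring, 48 mm outside, 12 mm high; origin at its underside. Leave it alone.
- label_roll: Bystander: a paper label roll standing on end, 100 mm in diameter, 70 mm tall; origin at its underside. Leave it alone.
- blank_plate: Bystander: a plain aluminium plate without holes or block, 100 x 60 x 8 mm; origin at its underside. Leave it alone.
- brush: Bystander: a small hand brush lying flat. Leave it alone.
Things that resemble listed ones, but are neither listed nor needed, are in the scene too. What is meant by the die_plate is not purple, and is the smaller of those in its own colour.

How it is judged:
By the outcome, as a careful person would: the job done as asked, in the order asked, and still so for the second after the job is handed in, while the arm keeps its last pose, push and grip.
It also fails if it takes over 56 s, if anything falls off the work surface, if the arm or the gripper's body presses on something with over 40 N, if the wrist force passes 120 N, or if a joint passes its speed limit or range.

## Working session

There is one attempt and no reset: what is moved stays moved. The work goes in short steps, Python scripts to look and compute and a tool call to move; the robot and the scene stay as the last step left them, time stands still between calls to the robot, and variables do not carry over. Pictures are saved under pics/ and viewed, and the job is handed in when it is done.

Besides the shell and the picture viewer there is one more tool, called as name(argument=value, ...) on one line, values as JSON. carry_out: Moves the arm, as the interface text tells. Its arguments: {"type":"object","properties":{"moves":{"type":"array","items":{"type":"number"}},"force":{"type":"number"}},"required":["moves"]}

```bash
ls; mkdir -p pics
python3 - <<'E'
from cell import manip, vision
import cv2
print(manip.get_state(), manip.finger_overhang)
for n in ("side","top","wrist"):
    s=vision.snapshot(n)
    cv2.imwrite(f"pics/{n}0.png",s["pixels"][:,:,::-1])
    print(n,s["mtx"],s["dist"],s["origin"],s["rotation"])
E
```

```text
pics
{'time_s': 0.0, 'joints': array([ 5.98092766e+01,  1.40857792e+01,  8.93261310e+01,  1.41835984e-03,
        7.67019022e+01, -9.97497826e+00]), 'dq': array([-0.01549136,  0.04049705,  0.00896458,  0.02875427,  0.01735131,
       -0.05073704]), 'joint_efforts': array([ 3.20897845e-03, -4.29506993e+01, -3.26136696e+01,  1.22609085e-04,
        5.30531514e-03, -6.78154620e-06]), 'tool_pos': array([0.22433372, 0.60950877, 0.2551503 ]), 'tool_rot': array([-100.66950573,   89.88617915, -120.88557847]), 'ft_force': array([ 0.68129523,  0.30631037, -0.67766272]), 'torque': array([-0.05030269, -0.00220112, -0.00577469]), 'width': 1.0009492030201401} 0.025
side [[496.64939269   0.         322.03019082]
 [  0.         496.64939269 195.99199519]
 [  0.           0.           1.        ]] [0.03826333 0.         0.         0.         0.        ] [ 0.31611592 -0.9092805   0.97573252] [ 45.74791572  -0.68013514 -11.2650548 ]
top [[405.12889134   0.         324.78057574]
 [  0.         405.12889134 200.99818617]
 [  0.           0.           1.        ]] [-0.08661782  0.          0.          0.          0.        ] [ 0.26182968 -0.02043665  1.18504087] [ 13.7768379    0.1524264  -91.20023068]
wrist [[284.4964378    0.         316.32926974]
 [  0.         284.4964378  197.777228  ]
 [  0.           0.           1.        ]] [-0.03315846  0.          0.          0.          0.        ] [0.15832686 0.63422171 0.37422835] [-15.86748182   0.08097534  69.79563974]
```

View pics/side0.png

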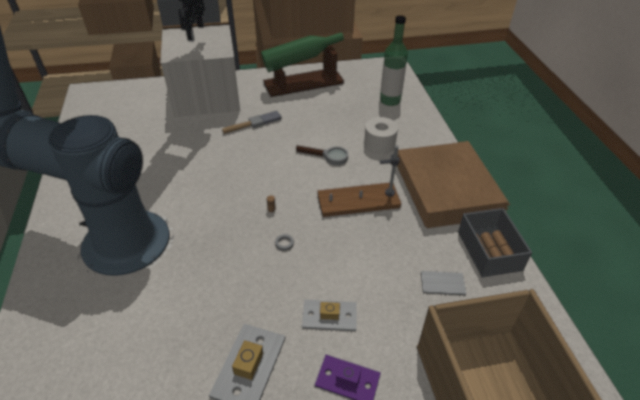

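View pics/top0.png

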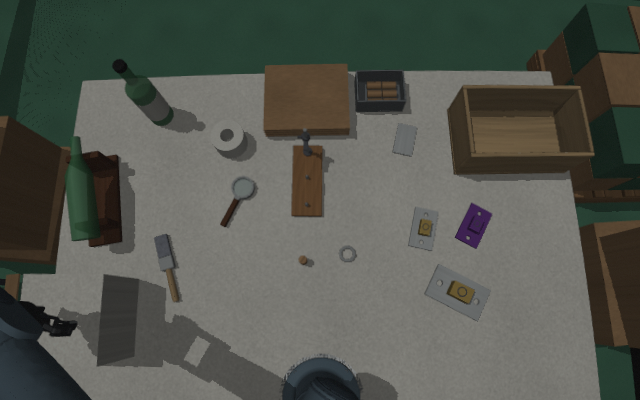

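View pics/wrist0.png

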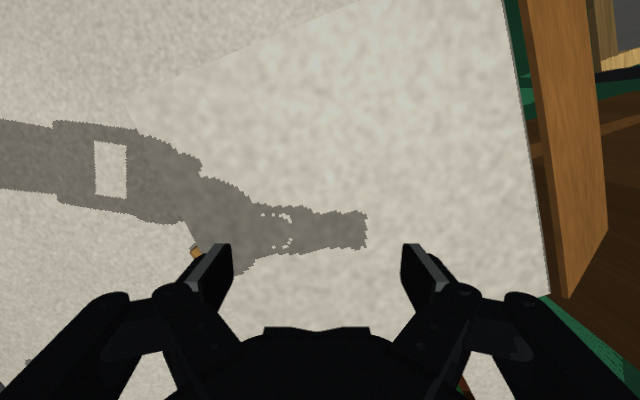

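The top view shows:
- The die (smaller grey one) is at about (424,228), with the larger grey lookalike at (458,291) and the purple one at (474,225).
- The base is at (308,180), with its post near (306,140).
- The loupe ring is at (243,188), with its handle running to (224,222).

The wrist view shows only table.

```bash
cat > h.py <<'E'
import numpy as np, cv2
from scipy.spatial.transform import Rotation as R
from cell import manip, vision
def ray(s,uv):
    p=cv2.undistortPoints(np.array(uv,float).reshape(-1,1,2),s["mtx"],np.array(s["dist"])).reshape(-1,2)
    d=np.c_[p[:,0],-p[:,1],-np.ones(len(p))]
    return np.array(s["origin"]), d@R.from_euler("xyz",s["rotation"],degrees=True).as_matrix().T
def onz(s,uv,z):
    o,d=ray(s,uv); return o+d*((z-o[2])/d[:,2])[:,None]
def tri(s1,u1,s2,u2):
    o1,d1=ray(s1,u1);o2,d2=ray(s2,u2);out=[]
    for a,b in zip(d1,d2):
        t=np.linalg.lstsq(np.c_[a,-b],o2-o1,rcond=None)[0]
        p,q=o1+t[0]*a,o2+t[1]*b; out.append(np.r_[(p+q)/2,np.linalg.norm(p-q)])
    return np.array(out)
def crop(s,x0,y0,x1,y1,k,name):
    c=s["pixels"][y0:y1,x0:x1,::-1]
    cv2.imwrite("pics/"+name,cv2.resize(c,None,fx=k,fy=k,interpolation=cv2.INTER_CUBIC))
def proj(s,P):
    M=R.from_euler("xyz",s["rotation"],degrees=True).as_matrix()
    c=(np.atleast_2d(P)-s["origin"])@M
    c=c*[1,-1,-1]
    return cv2.projectPoints(c,np.zeros(3),np.zeros(3),s["mtx"],np.array(s["dist"]))[0].reshape(-1,2)
E
python3 - <<'E'
from h import *
import pickle
T=vision.snapshot("top");S=vision.snapshot("side")
pickle.dump((T,S),open("ts.pkl","wb"))
crop(T,280,120,340,225,5,"c_fix.png");crop(T,400,200,500,320,5,"c_die.png");crop(T,210,170,270,230,8,"c_loupe.png")
crop(S,290,140,410,220,6,"c_sfix.png");crop(S,290,290,390,340,6,"c_sdie.png")
E
python3 -c "
import cv2,numpy as np
a=[cv2.imread('pics/'+n) for n in('c_fix.png','c_die.png')]
H=600;o=np.zeros((H,800,3),np.uint8);o[:525,:300]=a[0];o[:600,300:800]=a[1];cv2.imwrite('pics/m1.png',o)"
```

```text
(no output)
```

View pics/m1.png

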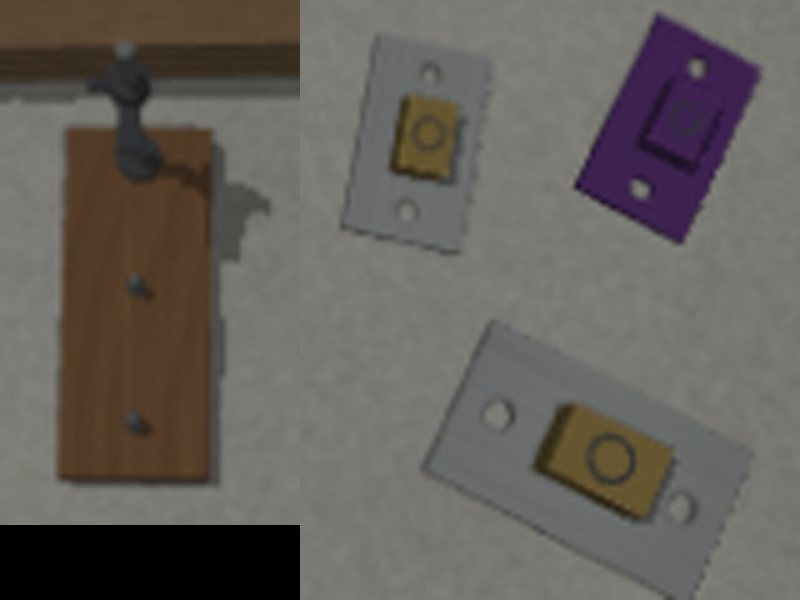

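View pics/c_sfix.png

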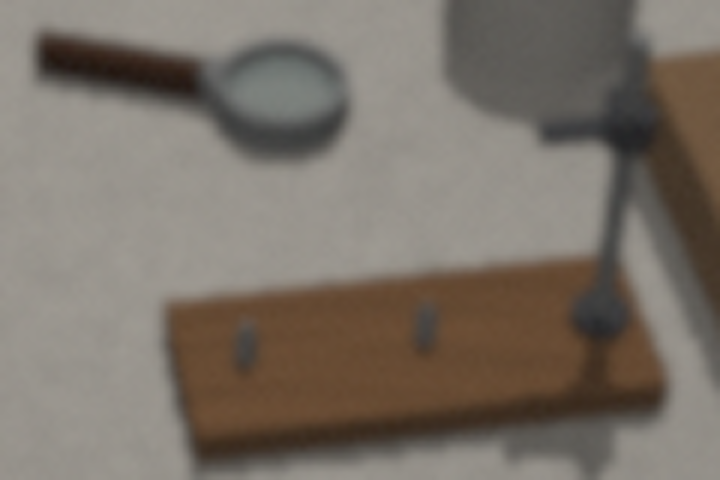

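View pics/c_loupe.png

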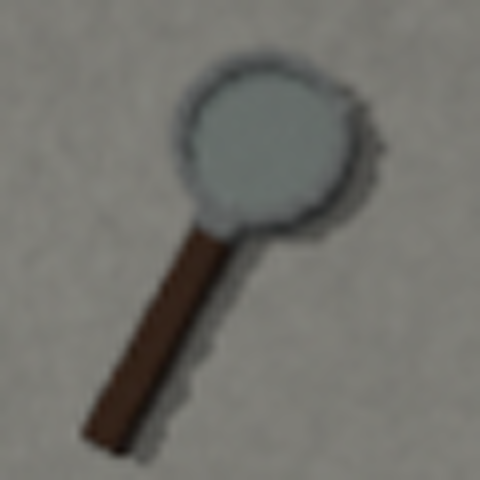

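View pics/c_sdie.png

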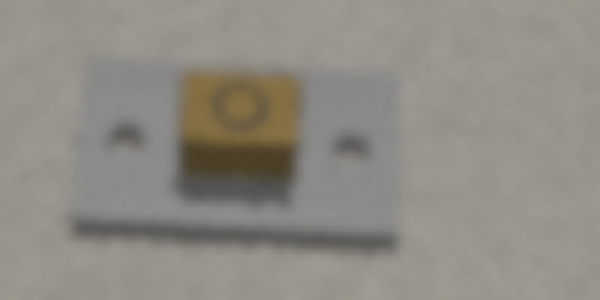

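```bash
cat >> h.py <<'E'
def cr(x0,y0,k,pts): return (np.array(pts,float)+.5)/k-.5+[x0,y0]
def ang(a,b): d=(b-a)[:2]; return np.degrees(np.arctan2(d[1],d[0])),np.hypot(*d)
E
python3 - <<'E'
from h import *
import pickle
np.set_printoptions(precision=4,suppress=True)
T,S=pickle.load(open("ts.pkl","rb"))
f=cr(280,120,5,[(133,420),(133,283),(124,47)])
p=onz(T,f[:2],.04);print("pins",p,ang(p[0],p[1]),p.mean(0));print("posttop",onz(T,f[2:],.185))
fs=cr(290,140,6,[(246,325),(427,307),(638,42)])
print(tri(T,f,S,fs)); p=onz(S,fs[:2],.041);print("side pins",p,ang(*p),p.mean(0),onz(S,fs[2:],.185))
pt=tri(T,cr(280,120,5,[(127,131)]),S,cr(290,140,6,[(543,133)]));print("ptr",pt)
d=cr(400,200,5,[(107,212),(130,73)]);p=onz(T,d,.008);print("holes",p,ang(*p),p.mean(0))
c=onz(T,cr(400,200,5,[(77,35),(191,57),(160,253),(42,228)]),.008);print("corners",c,c.mean(0),ang(c[3],c[0]),ang(c[2],c[1]))
print("block",onz(T,cr(400,200,5,[(128,133)]),.033))
d=cr(290,290,6,[(125,132),(351,144)]);p=onz(S,d,.008);print("holes side",p,ang(*p),p.mean(0))
print("block side",onz(S,cr(290,290,6,[(240,105)]),.033))
l=onz(T,cr(210,170,8,[(105,445),(215,235),(267,143)]),.02);print("loupe",l,ang(l[0],l[2]))
l=onz(S,cr(290,140,6,[(42,45),(280,85)]),.02);print("loupe side",l,ang(l[0],l[1]))
E
```

```text
pins [[0.536  0.0309 0.04  ]
 [0.6192 0.0301 0.04  ]] (np.float64(-0.5621314856975632), np.float64(0.08327508272052328)) [0.5776 0.0305 0.04  ]
posttop [[0.7058 0.0273 0.185 ]]
[[0.5367 0.0307 0.0438 0.0031]
 [0.6207 0.03   0.0408 0.0033]
 [0.7048 0.0273 0.1852 0.0017]]
side pins [[0.5389 0.0339 0.041 ]
 [0.6224 0.0303 0.041 ]] (np.float64(-2.445855952988614), np.float64(0.08350756753904781)) [0.5807 0.0321 0.041 ] [[0.704  0.0272 0.185 ]]
ptr [[0.6708 0.0281 0.141  0.0084]]
holes [[ 0.4205 -0.303   0.008 ]
 [ 0.5034 -0.3231  0.008 ]] (np.float64(-13.623282168173985), np.float64(0.08530753036819441)) [ 0.462 -0.313  0.008]
corners [[ 0.5274 -0.2929  0.008 ]
 [ 0.5123 -0.3607  0.008 ]
 [ 0.3956 -0.3325  0.008 ]
 [ 0.4121 -0.264   0.008 ]] [ 0.4618 -0.3125  0.008 ] (np.float64(-14.098899316955471), np.float64(0.11885831978636761)) (np.float64(-13.597219425243315), np.float64(0.12009805812655518))
block [[ 0.4628 -0.3127  0.033 ]]
holes side [[ 0.423  -0.2979  0.008 ]
 [ 0.5051 -0.3189  0.008 ]] (np.float64(-14.312029031990775), np.float64(0.08471631269959914)) [ 0.464  -0.3084  0.008 ]
block side [[ 0.4638 -0.3104  0.033 ]]
loupe [[0.4808 0.278  0.02  ]
 [0.5595 0.2396 0.02  ]
 [0.5946 0.2211 0.02  ]] (np.float64(-26.55739609101167), np.float64(0.12723837273605912))
loupe side [[0.4842 0.2756 0.02  ]
 [0.5969 0.2222 0.02  ]] (np.float64(-25.323225589203474), np.float64(0.12467341826160332))
```

```bash
cat >> h.py <<'E'
np.set_printoptions(precision=4,suppress=True)
def st():
    s=manip.get_state(); M=R.from_euler("xyz",s["tool_rot"],degrees=True).as_matrix()
    return s,np.array(s["tool_pos"]),M
def tgt(a,tilt=None):
    a=np.radians(a);x=np.array([0,0,-1.]);y=np.array([np.cos(a),np.sin(a),0]);return np.c_[x,y,np.cross(x,y)]
def go(pos,a):
    s,p,M=st(); G=tgt(a)
    print("from",p,"jaw",np.degrees(np.arctan2(M[1,1],M[0,1])),"shift",M.T@(np.array(pos)-p),"rotvec",R.from_matrix(M.T@G).as_rotvec(degrees=True), "t",s["time_s"])
E
python3 - <<'E'
from h import *
import pickle
s,p,M=st();print(M)
W=vision.snapshot("wrist")
print("cam in tool",M.T@(W["origin"]-p)); print(M.T@R.from_euler("xyz",W["rotation"],degrees=True).as_matrix())
go([.48,.03,.32],88.7);go([.48,.03,.32],-91.3);go([.462,-.313,.038],76);go([.462,-.313,.038],-104)
E
```

```text
[[-0.0005  0.3455  0.9384]
 [-0.0008  0.9384 -0.3455]
 [-1.     -0.0009 -0.0002]]
cam in tool [-0.1189  0.0001 -0.0705]
[[-0.0003  0.2737 -0.9618]
 [ 1.     -0.0001 -0.0004]
 [-0.0002 -0.9618 -0.2737]]
from [0.2245 0.6098 0.2559] jaw 69.78635632222107 shift [-0.0638 -0.4559  0.4401] rotvec [-18.9136  -0.0128   0.038 ] t 0.3
from [0.2245 0.6098 0.2559] jaw 69.78635632222107 shift [-0.0638 -0.4559  0.4401] rotvec [161.0863   0.0539   0.0182] t 0.3
from [0.2245 0.6098 0.2559] jaw 69.78635632222107 shift [ 0.2184 -0.7838  0.5417] rotvec [-6.2136 -0.0085  0.039 ] t 0.3
from [0.2245 0.6098 0.2559] jaw 69.78635632222107 shift [ 0.2184 -0.7838  0.5417] rotvec [173.7863   0.0592   0.013 ] t 0.3
```

carry_out(moves=[-0.044,-0.449,0.459,-18.9,0,0,-1,-0.044,-0.449,0.459,-18.9,0,0,-1,-0.044,-0.449,0.459,-18.9,0,0,-1,-0.044,-0.449,0.459,-18.9,0,0,-1,-0.044,-0.449,0.459,-18.9,0,0,-1,-0.044,-0.449,0.459,-18.9,0,0,-1,-0.044,-0.449,0.459,-18.9,0,0,-1,-0.044,-0.449,0.459,-18.9,0,0,-1])

```text
time_s: 0.97
tool_pos: [0.3674, 0.3083, 0.2793]
tool_rot: [23.9, 90.0, 22.7]
ft_force: [1.3, 1.2, 0.1]
width: 1.006
```

Run:
```python
from h import *
go([.50,.03,.30],88.7)
```

```text
from [0.3674 0.3083 0.2793] jaw 88.71521012330155 shift [-0.0207 -0.2752  0.1388] rotvec [ 0.0152  0.0334 -0.0148] t 0.9667
```

carry_out(moves=[-0.021,-0.275,0.139,0,0,0,-1,-0.021,-0.275,0.139,0,0,0,-1,-0.021,-0.275,0.139,0,0,0,-1,-0.021,-0.275,0.139,0,0,0,-1,-0.021,-0.275,0.139,0,0,0,-1,-0.021,-0.275,0.139,0,0,0,-1,-0.021,-0.275,0.139,0,0,0,-1,-0.021,-0.275,0.139,0,0,0,-1])

```text
time_s: 1.63
tool_pos: [0.5013, 0.0279, 0.3007]
tool_rot: [-40.9, 89.9, -42.5]
ft_force: [-0.4, 0.5, -1.1]
width: 1.0
```

Run:
```python
from h import *
import pickle
W=vision.snapshot("wrist");s,p,M=st();print(p,s["dq"],W["origin"])
pickle.dump((W,p,M),open("w1.pkl","wb"));cv2.imwrite("pics/w1.png",W["pixels"][:,:,::-1])
```

```text
[0.5018 0.0271 0.3007] [ 4.3743 -1.6875  2.2077  1.7694  1.0529  4.335 ] [0.4307 0.0304 0.4195]
```

View pics/w1.png

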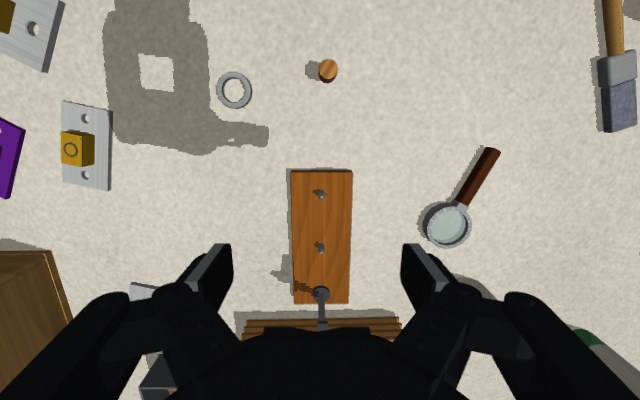

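Run:
```python
from h import *
import pickle
for i in range(4): W=vision.snapshot("wrist");s,p,M=st();print(p,s["dq"][[0,5]],W["origin"])
pickle.dump((W,p,M),open("w1.pkl","wb"))
crop(W,270,160,370,310,4,"w1c.png"); crop(W,50,90,130,200,5,"w1d.png")
a=cv2.imread("pics/w1c.png");b=cv2.imread("pics/w1d.png");o=np.zeros((600,800,3),np.uint8);o[:600,:400]=a;o[:550,400:800]=b;cv2.imwrite("pics/m2.png",o)
```

```text
[0.5008 0.0293 0.3003] [3.6127 1.5104] [0.4312 0.0298 0.4195]
[0.5    0.0309 0.3   ] [2.6396 0.2922] [0.4303 0.0318 0.4192]
[0.4996 0.032  0.2998] [ 1.8026 -0.0766] [0.4297 0.0332 0.419 ]
[0.4993 0.0326 0.2998] [ 1.1529 -0.1248] [0.4293 0.0341 0.4188]
```

View pics/m2.png

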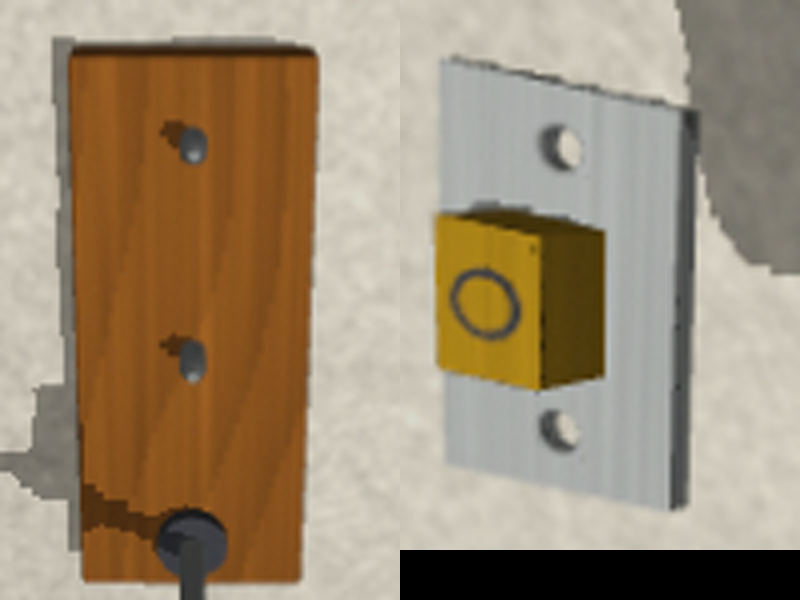

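Run:
```python
from h import *
import pickle
W,p,M=pickle.load(open("w1.pkl","rb"))
q=onz(W,cr(270,160,4,[(195,152),(194,371)]),.041);print(q,ang(*q),q.mean(0),"tool",(q-p)@M)
b=onz(W,cr(270,160,4,[(70,53),(317,53),(301,582),(84,582)]),.02);print(b,b.mean(0),ang(b[0],b[3]),ang(b[1],b[2]))
h=onz(W,cr(50,90,5,[(560-400,146),(560-400,430)]),.008);print("holes",h,h.mean(0),ang(*h))
f=onz(W,cr(50,90,5,[(485-400,303)]),.033);print(f)
go([.44,-.312,.20],76)
```

```text
[[0.5364 0.0347 0.041 ]
 [0.6196 0.0325 0.041 ]] (np.float64(-1.488358716340934), np.float64(0.08320242067497216)) [0.578  0.0336 0.041 ] tool [[0.2588 0.0028 0.0372]
 [0.2587 0.0025 0.1204]]
[[ 0.5047 -0.0089  0.02  ]
 [ 0.5068  0.0789  0.02  ]
 [ 0.7268  0.0743  0.02  ]
 [ 0.7246 -0.0148  0.02  ]] [0.6157 0.0324 0.02  ] (np.float64(-1.519136269512414), np.float64(0.21999786362449691)) (np.float64(-1.207857823490894), np.float64(0.2200571084270402))
holes [[ 0.421  -0.3001  0.008 ]
 [ 0.5029 -0.3201  0.008 ]] [ 0.4619 -0.3101  0.008 ] (np.float64(-13.756365915243345), np.float64(0.08435475622524961))
[[ 0.4623 -0.3116  0.033 ]]
from [0.4993 0.0326 0.2998] jaw 88.71719294844478 shift [ 0.0997 -0.3459 -0.0516] rotvec [12.7172 -0.0374 -0.0208] t 1.8833
```

carry_out(moves=[0.12,-0.344,-0.03,12.4,0,0,-1,0.12,-0.344,-0.03,12.4,0,0,-1,0.12,-0.344,-0.03,12.4,0,0,-1,0.12,-0.344,-0.03,12.4,0,0,-1,0.12,-0.344,-0.03,12.4,0,0,-1,0.12,-0.344,-0.03,12.4,0,0,-1,0.12,-0.344,-0.03,12.4,0,0,-1,0.12,-0.344,-0.03,12.4,0,0,-1])

```text
time_s: 2.55
tool_pos: [0.4652, -0.2811, 0.1902]
tool_rot: [6.3, 90.0, -7.3]
ft_force: [0.4, 0.1, -0.7]
width: 0.997
```

Run:
```python
from h import *
go([.462,-.311,.15],76.3)
```

```text
from [ 0.4652 -0.2811  0.1902] jaw 76.42312473977151 shift [ 0.0402 -0.0298  0.0039] rotvec [ 0.1231  0.0262 -0.0029] t 2.55
```

carry_out(moves=[0.04,-0.028,0.004,0.1,0,0,-1,0.04,-0.028,0.004,0.1,0,0,-1,0.04,-0.028,0.004,0.1,0,0,-1,0.04,-0.028,0.004,0.1,0,0,-1,0.04,-0.028,0.004,0.1,0,0,-1,0.04,-0.028,0.004,0.1,0,0,-1])

```text
time_s: 3.05
tool_pos: [0.4637, -0.3082, 0.1525]
tool_rot: [-28.7, 89.8, -42.4]
ft_force: [0.5, -0.0, 0.2]
width: 1.002
```

Run:
```python
from h import *
import pickle
W=vision.snapshot("wrist");s,p,M=st();print(p,s["dq"][[0,5]],s["ft_force"])
pickle.dump((W,p,M),open("w2.pkl","wb"));cv2.imwrite("pics/w2.png",W["pixels"][:,:,::-1])
```

```text
[ 0.4636 -0.3084  0.1524] [-0.3622 -0.0862] [ 0.1702  0.3234 -0.4336]
```

View pics/w2.png

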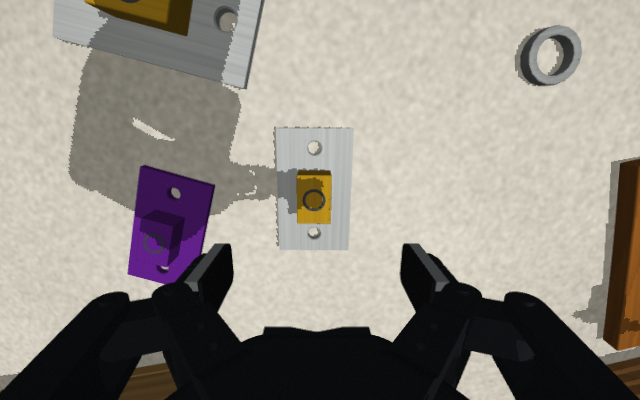

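Run:
```python
from h import *
import pickle
W,p,M=pickle.load(open("w2.pkl","rb")); crop(W,265,115,365,260,4,"w2c.png")
h=onz(W,[(314,148),(314,232.5)],.008);print("holes",h,h.mean(0),ang(*h),"tool",(h.mean(0)-p)@M)
f=onz(W,[(313.5,200)],.033);print(f,"tool",(f-p)@M)
```

```text
holes [[ 0.4218 -0.3001  0.008 ]
 [ 0.503  -0.32    0.008 ]] [ 0.4624 -0.3101  0.008 ] (np.float64(-13.797665655051178), np.float64(0.08358230735099371)) tool [ 0.1444 -0.0017 -0.0011]
[[ 0.4629 -0.3104  0.033 ]] tool [[ 0.1194 -0.002  -0.0005]]
```

View pics/w2c.png

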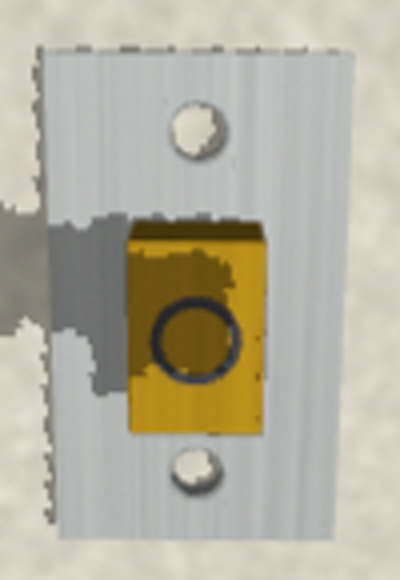

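carry_out(moves=[0.04,-0.002,-0.001,-0.1,0,0,-0.3,0.075,-0.002,-0.001,-0.1,0,0,-0.3,0.1,-0.002,-0.001,-0.1,0,0,-0.3,0.11,-0.002,-0.001,-0.1,0,0,-0.3,0.114,-0.002,-0.001,-0.1,0,0,-0.3,0.114,-0.002,-0.001,-0.1,0,0,-0.3,0.114,-0.002,-0.001,-0.1,0,0,-0.2,0.114,-0.002,-0.001,-0.1,0,0,-0.2])

```text
time_s: 3.77
tool_pos: [0.4623, -0.312, 0.0388]
tool_rot: [-31.8, 89.8, -45.5]
ft_force: [0.5, 0.2, -0.7]
width: 0.602
```

Run:
```python
from h import *
go([.4628,-.3103,.038],76.2)
W=vision.snapshot("wrist");cv2.imwrite("pics/w3.png",W["pixels"][:,:,::-1])
```

```text
from [ 0.4623 -0.312   0.0388] jaw 76.2992786295504 shift [0.0008 0.0017 0.0001] rotvec [0.0995 0.1961 0.1216] t 3.7667
```

View pics/w3.png

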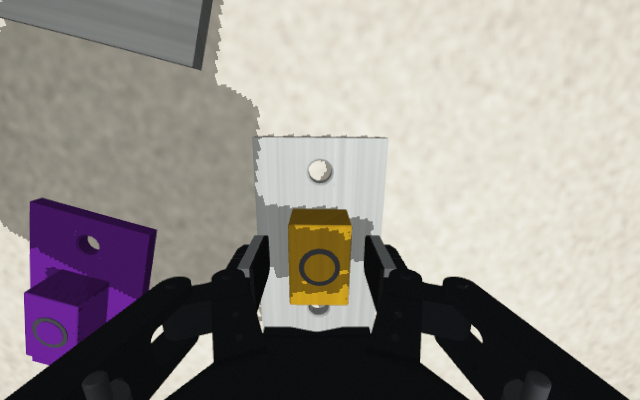

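The block (288–351, 208–305) sits between the pads, so I'll close the gripper.

carry_out(moves=[0,0.001,0,0,0,0,1,0,0.001,0,0,0,0,1,0,0.001,0,0,0,0,1,0,0.001,0,0,0,0,1,0,0.001,0,0,0,0,1,0,0.001,0,0,0,0,1], force=50)

```text
time_s: 4.32
tool_pos: [0.462, -0.3107, 0.0379]
tool_rot: [-34.5, 89.9, -48.2]
ft_force: [0.0, 0.1, 5.3]
width: 0.335
```

carry_out(moves=[-0.02,0,0,0,0,0,1,-0.05,0,0,0,0,0,1,-0.08,0,0,0,0,0,1,-0.1,0,0,0,0,0,1,-0.1,0,0,0,0,0,1,-0.1,0,0,0,0,0,1])

```text
time_s: 4.82
tool_pos: [0.4613, -0.3099, 0.1367]
tool_rot: [-31.4, 89.9, -45.1]
ft_force: [-0.2, 0.4, -3.2]
width: 0.339
```

Run:
```python
from h import *
import pickle
go([.5787,.0333,.16],88.65)
W=vision.snapshot("wrist");s,p,M=st();print(s["ft_force"],s["width"],s["dq"][:3])
pickle.dump((W,p,M),open("w4.pkl","wb"));cv2.imwrite("pics/w4.png",W["pixels"][:,:,::-1])
```

```text
from [ 0.4613 -0.3099  0.1367] jaw 76.28525186081201 shift [-0.0235  0.3613  0.0327] rotvec [-12.3647   0.0481   0.037 ] t 4.8167
[-0.8283  0.1777 -3.1059] 0.33944843660526447 [-0.0267  1.4973  1.2875]
```

View pics/w4.png

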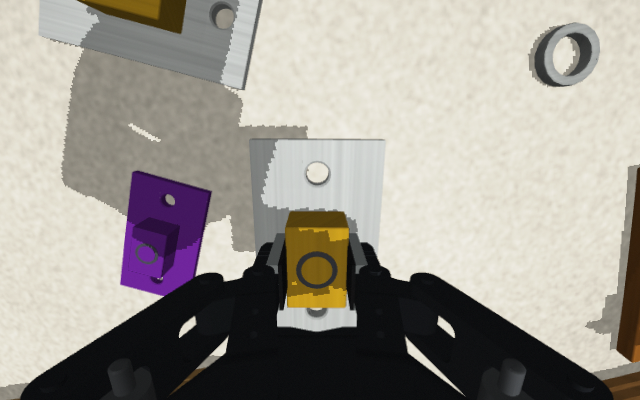

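```bash
cat >> h.py <<'E'
def ontool(W,p,M,uv,x):
    o,d=ray(W,uv); o=(o-p)@M; d=d@M; return o+d*((x-o[0])/d[:,0])[:,None]
E
python3 - <<'E'
from h import *
import pickle
W,p,M=pickle.load(open("w4.pkl","rb")); crop(W,240,130,400,330,3,"w4c.png")
print(ontool(W,p,M,[(317.8,173.5),(250,139),(385,139)],.030)); print(ontool(W,p,M,[(316.7,270.5),(288,226),(347,226),(288,308),(348,306)],.005))
W,p,M=pickle.load(open("w1.pkl","rb"))
q=ontool(W,p,M,cr(270,160,4,[(195,152),(194,371)]),p[2]-.041);print(q,q.mean(0))
E
```

```text
[[ 0.03    0.0004 -0.0401]
 [ 0.03   -0.0349 -0.0584]
 [ 0.03    0.0354 -0.0584]]
[[ 0.005  -0.0001  0.0038]
 [ 0.005  -0.0137 -0.0199]
 [ 0.005   0.0142 -0.0199]
 [ 0.005  -0.015   0.0258]
 [ 0.005   0.0161  0.0246]]
[[0.2588 0.0028 0.0372]
 [0.2588 0.0025 0.1204]] [0.2588 0.0026 0.0788]
```

View pics/w4c.png

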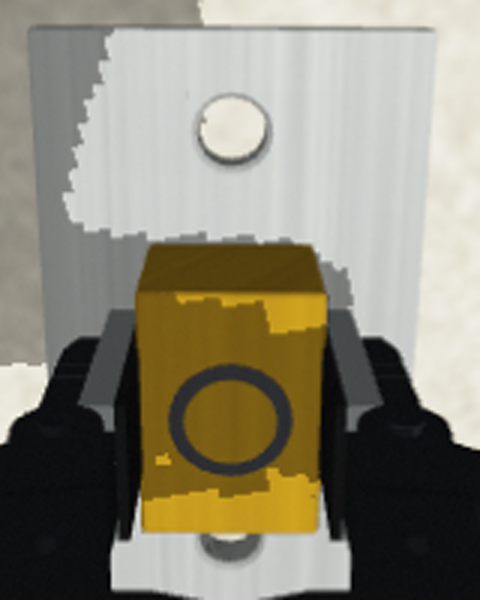

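carry_out(moves=[0.0,0.03,0.002,-1,0,0,1,0.0,0.065,0.005,-2,0,0,1,0.0,0.1,0.008,-3.5,0,0,1,0.0,0.14,0.011,-5,0,0,1,0.0,0.18,0.015,-6.2,0,0,1,0.0,0.22,0.018,-7.5,0,0,1,0.0,0.255,0.021,-8.7,0,0,1,0.0,0.285,0.024,-10,0,0,1])

```text
time_s: 5.53
tool_pos: [0.5506, -0.0357, 0.1334]
tool_rot: [165.0, 89.7, 161.4]
ft_force: [0.2, -0.1, -2.6]
width: 0.339
```

Run:
```python
from h import *
go([.5763,.0332,.125],88.6)
```

```text
from [ 0.5506 -0.0357  0.1334] jaw 86.40869457373587 shift [0.0084 0.0704 0.0214] rotvec [-2.1911 -0.3084 -0.0888] t 5.5333
```

carry_out(moves=[0.0,0.025,0.007,-0.8,0,0,1,0.004,0.048,0.013,-1.6,0,0,1,0.008,0.065,0.018,-2.2,0,0,1,0.01,0.072,0.02,-2.2,0,0,1,0.01,0.072,0.02,-2.2,0,0,1,0.01,0.072,0.02,-2.2,0,0,1,0.01,0.072,0.02,-2.2,0,0,1,0.01,0.072,0.02,-2.2,0,0,1])

```text
time_s: 6.2
tool_pos: [0.5765, 0.0308, 0.1264]
tool_rot: [-156.8, 90.0, -158.4]
ft_force: [0.5, 0.2, -2.9]
width: 0.335
```

Run:
```python
from h import *
import pickle
go([.5763,.0332,.11],88.6)
W=vision.snapshot("wrist");s,p,M=st();print(s["ft_force"],s["width"],s["dq"])
pickle.dump((W,p,M),open("w5.pkl","wb"));crop(W,180,100,460,310,3-0.2,"w5.png")
S=vision.snapshot("side");crop(S,290,110,430,220,5.5,"s5.png")
```

```text
from [0.5765 0.0308 0.1264] jaw 88.3986358565718 shift [ 0.0164  0.0024 -0.0003] rotvec [-0.2014 -0.0244  0.0104] t 6.2
[ 0.1923  0.4206 -2.6239] 0.33804043630586444 [ 0.1134 -0.1435 -0.2205  0.0691  0.0337  0.0294]
```

View pics/w5.png

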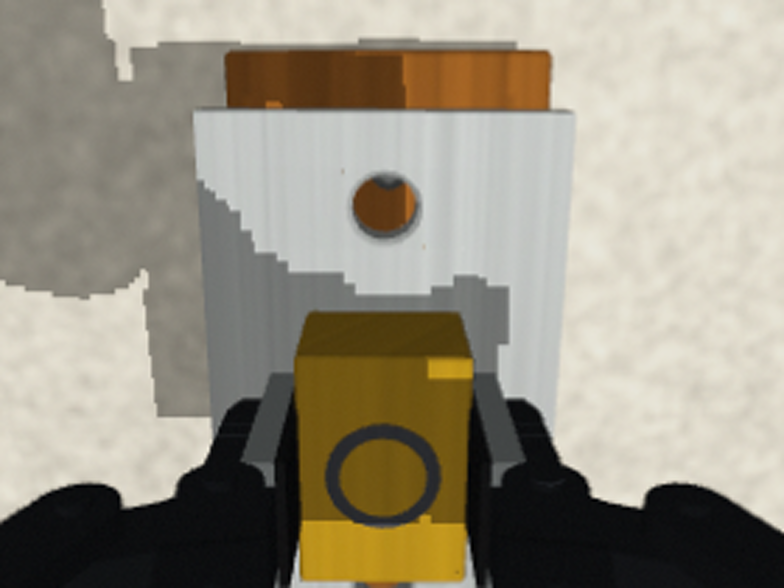

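View pics/s5.png

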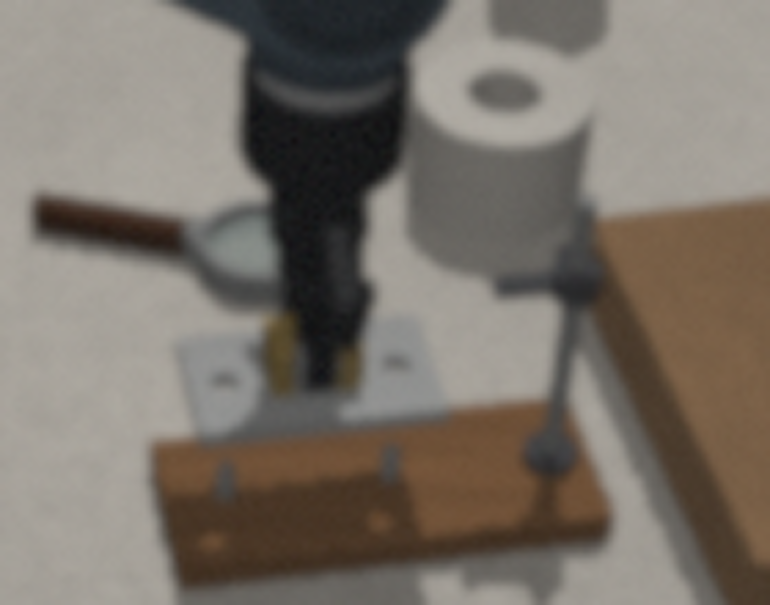

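Run:
```python
from h import *
import pickle
W,p,M=pickle.load(open("w5.pkl","rb"))
k=2.8
print("hole",ontool(W,p,M,cr(180,100,k,[(386,206),(194,110),(574,112)]),.030))
print("pin",ontool(W,p,M,cr(180,100,k,[(390,178),(390,190)]),p[2]-.041))
b=ontool(W,p,M,cr(180,100,k,[(226,50),(551,50)]),p[2]-.020);print("base near corners",b,b.mean(0))
```

```text
hole [[ 0.03    0.0011 -0.0418]
 [ 0.03   -0.0342 -0.0597]
 [ 0.03    0.0357 -0.0594]]
pin [[ 0.0857  0.0024 -0.0383]
 [ 0.0857  0.0024 -0.0352]]
base near corners [[ 0.1067 -0.0423 -0.0703]
 [ 0.1067  0.0465 -0.0703]] [ 0.1067  0.0021 -0.0703]
```

carry_out(moves=[0.01,0.0014,0.0022,-0.2,0,0,1,0.02,0.0014,0.0022,-0.2,0,0,1,0.03,0.0014,0.0022,-0.2,0,0,1,0.036,0.0014,0.0022,-0.2,0,0,1,0.039,0.0014,0.0022,-0.2,0,0,1,0.039,0.0014,0.0022,-0.2,0,0,1,0.039,0.0014,0.0022,-0.2,0,0,1,0.039,0.0014,0.0022,-0.2,0,0,1])

```text
time_s: 6.97
tool_pos: [0.5794, 0.0332, 0.0881]
tool_rot: [-7.5, 89.9, -8.9]
ft_force: [0.0, 0.0, -3.0]
width: 0.345
```

Run:
```python
from h import *
import pickle
go([.578,.0332,.058],88.6)
W=vision.snapshot("wrist");s,p,M=st();print(s["ft_force"],s["width"],s["dq"])
pickle.dump((W,p,M),open("w6.pkl","wb"));crop(W,240,110,400,310,3,"w6.png")
k=3
crop(W,290,150,350,200,12,"w6h.png")
S=vision.snapshot("side");crop(S,300,150,400,220,8,"s6.png")
```

```text
from [0.5794 0.0332 0.0881] jaw 88.6909413453135 shift [ 0.0301 -0.     -0.0015] rotvec [0.0909 0.0538 0.0071] t 6.9667
[ 0.1724 -0.4477 -2.8394] 0.3362088575262205 [-0.0359 -0.2812  0.0621 -0.003   0.0891 -0.0373]
```

View pics/w6.png

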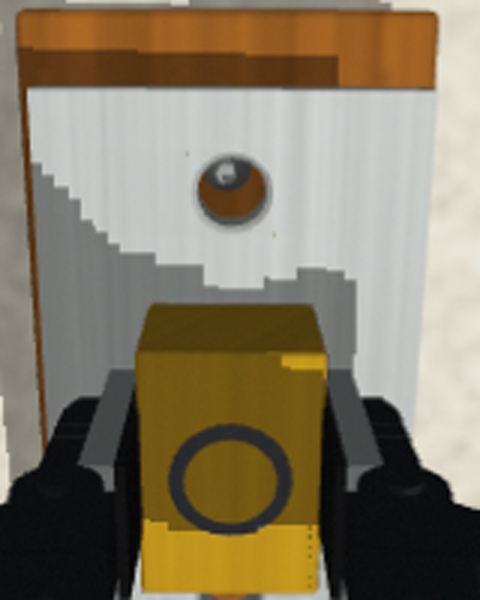

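View pics/s6.png

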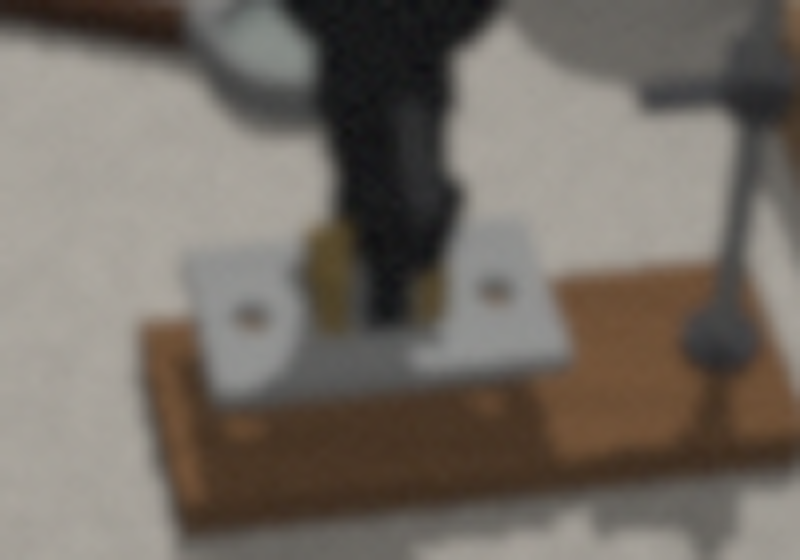

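Run:
```python
from h import *
import pickle
W,p,M=pickle.load(open("w6.pkl","rb"));c=lambda q:cr(240,110,3,q)
h=ontool(W,p,M,c([(232,190),(27,88),(436,88)]),.030);print("hole/edge",h)
print("pin tip z42, right/left",ontool(W,p,M,c([(227,173),(252,173),(203,173)]),p[2]-.042))
b=ontool(W,p,M,c([(17,12),(437,12)]),p[2]-.020);print(b.mean(0))
```

```text
hole/edge [[ 0.03    0.0009 -0.0418]
 [ 0.03   -0.0343 -0.0596]
 [ 0.03    0.0359 -0.0596]]
pin tip z42, right/left [[ 0.0462 -0.     -0.042 ]
 [ 0.0462  0.0048 -0.042 ]
 [ 0.0462 -0.0047 -0.042 ]]
[ 0.0682 -0.0001 -0.0726]
```

View pics/w6h.png

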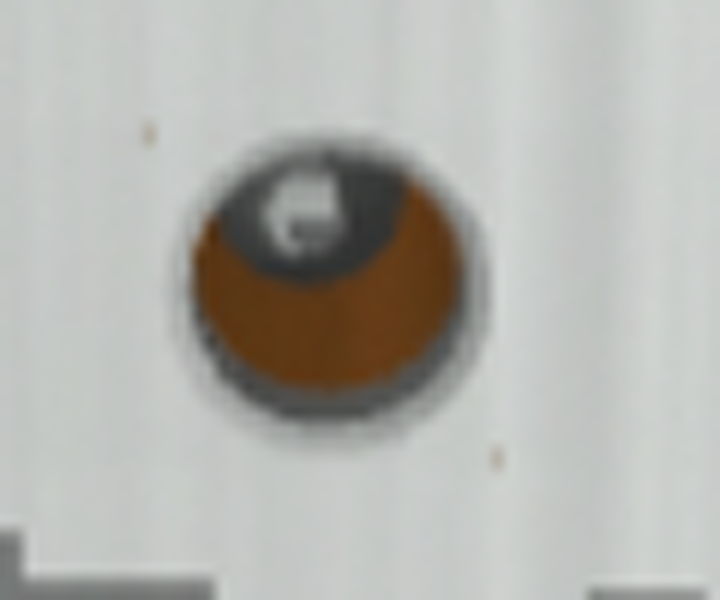

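Run:
```python
from h import *
import pickle
W,p,M=pickle.load(open("w6.pkl","rb"));c=lambda q:cr(290,150,12,q)
print("hole",ontool(W,p,M,c([(331,290)]),.030),ontool(W,p,M,c([(328,255)]),.038))
print("pin tip",ontool(W,p,M,c([(305,208)]),p[2]-.042))
```

```text
hole [[ 0.03    0.0009 -0.0414]] [[ 0.038   0.0008 -0.0415]]
pin tip [[ 0.0462 -0.0003 -0.0423]]
```

carry_out(moves=[0,-0.001,-0.0005,0,0,0,1,0,-0.001,-0.0005,0,0,0,1,0.003,-0.001,-0.0005,0,0,0,1,0.006,-0.001,-0.0005,0,0,0,1,0.009,-0.001,-0.0005,0,0,0,1,0.011,-0.001,-0.0005,0,0,0,1,0.013,-0.001,-0.0005,0,0,0,1,0.013,-0.001,-0.0005,0,0,0,1])

```text
time_s: 7.73
tool_pos: [0.5781, 0.0323, 0.0739]
tool_rot: [174.0, 89.9, 172.7]
ft_force: [0.1, 0.1, -2.4]
width: 0.339
```

Run:
```python
from h import *
import pickle
go([.5785,.0325,.058],88.6)
W=vision.snapshot("wrist");s,p,M=st();print(s["ft_force"],s["torque"],s["width"])
pickle.dump((W,p,M),open("w7.pkl","wb"))
crop(W,290,150,350,200,12,"w7h.png")
```

```text
from [0.5781 0.0323 0.0739] jaw 88.68588435424057 shift [0.0159 0.0002 0.0005] rotvec [ 0.0859 -0.0696 -0.0073] t 7.7333
[-0.2049  0.3506 -2.8088] [-0.0493 -0.0036 -0.0514] 0.33802311929851736
```

View pics/w7h.png

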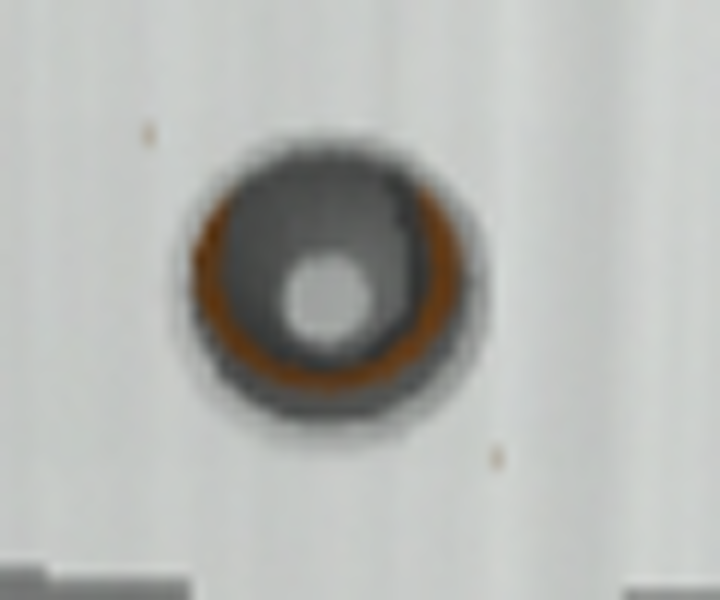

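carry_out(moves=[0.002,0,0.0004,0,0,0,1,0.004,0,0.0004,0,0,0,1,0.006,0,0.0004,0,0,0,1,0.008,0,0.0004,0,0,0,1,0.01,0,0.0004,0,0,0,1,0.012,0,0.0004,0,0,0,1,0.0135,0,0.0004,0,0,0,1,0.0135,0,0.0004,0,0,0,1])

```text
time_s: 8.45
tool_pos: [0.5786, 0.0322, 0.0607]
tool_rot: [176.9, 90.0, 175.6]
ft_force: [0.3, 0.1, -2.2]
width: 0.338
```

carry_out(moves=[0.0005,0,0,0,0,0,1,0.001,0,0,0,0,0,1,0.0015,0,0,0,0,0,1,0.002,0,0,0,0,0,1,0.002,0,0,0,0,0,1])

```text
time_s: 8.87
tool_pos: [0.5789, 0.0322, 0.0591]
tool_rot: [169.1, 90.0, 167.8]
ft_force: [0.4, 0.1, -2.4]
width: 0.337
```

Run:
```python
from h import *
go([.5785,.0325,.058],88.6)
s,p,M=st();print(s["ft_force"],s["torque"],s["width"])
```

```text
from [0.5789 0.0322 0.0591] jaw 88.68373929360192 shift [ 0.0011  0.0003 -0.0004] rotvec [ 0.0837 -0.004  -0.0008] t 8.8667
[ 0.4367  0.0615 -2.3633] [-0.0394  0.0104 -0.029 ] 0.33732806393162407
```

Still no contact force, so I'll keep going in small steps.

carry_out(moves=[0.0004,0,0,0,0,0,1,0.0008,0,0,0,0,0,1,0.0012,0,0,0,0,0,1,0.0014,0,0,0,0,0,1,0.0014,0,0,0,0,0,1])

```text
time_s: 9.28
tool_pos: [0.5789, 0.0322, 0.0579]
tool_rot: [-161.7, 90.0, -163.0]
ft_force: [-2.1, -0.2, 0.7]
width: 0.339
```

carry_out(moves=[0.0003,0,0,0,0,0,1,0.0005,0,0,0,0,0,1,0.0005,0,0,0,0,0,1])

```text
time_s: 9.53
tool_pos: [0.5789, 0.0322, 0.0579]
tool_rot: [-168.1, 90.0, -169.4]
ft_force: [-4.2, -0.1, 4.5]
width: 0.338
```

Run:
```python
from h import *
W=vision.snapshot("wrist");cv2.imwrite("pics/w8.png",W["pixels"][:,:,::-1])
S=vision.snapshot("side");crop(S,300,150,400,220,8,"s8.png")
s,p,M=st();print(p,s["ft_force"],s["torque"])
```

```text
[0.5789 0.0322 0.0579] [-4.0952 -0.3351  5.4895] [-0.0082  0.6427 -0.0309]
```

View pics/w8.png

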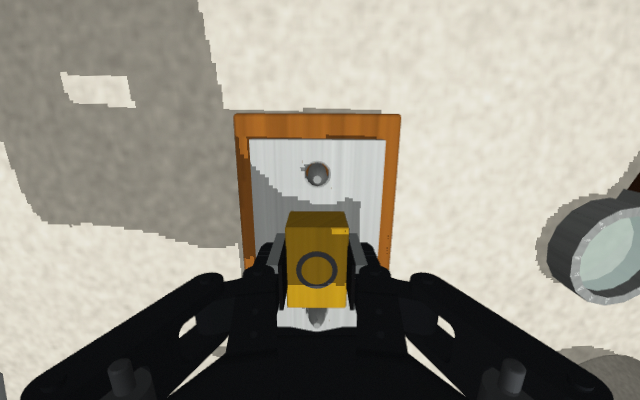

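View pics/s8.png

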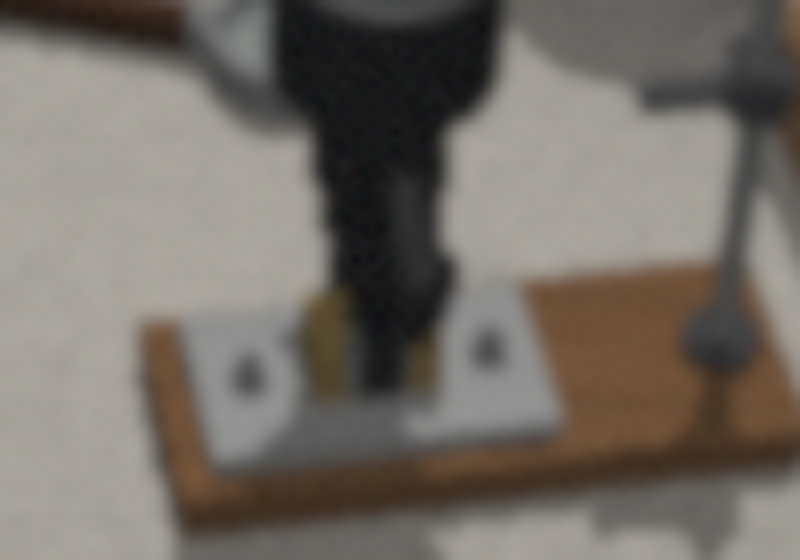

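Both pins now come through the plate, and z stopped at 0.0579 with about 8 N of downward load. The plate is seated, so I'll release it.

carry_out(moves=[-0.0005,0,-0.0004,0,0,0,1,-0.0005,0,-0.0004,0,0,0,0.1,-0.0005,0,-0.0004,0,0,0,-0.1,-0.0005,0,-0.0004,0,0,0,-0.2,-0.0005,0,-0.0004,0,0,0,-0.2,-0.0005,0,-0.0004,0,0,0,-0.2])

```text
time_s: 10.13
tool_pos: [0.5786, 0.0322, 0.0578]
tool_rot: [-6.4, 90.0, -7.7]
ft_force: [-0.1, -0.6, 0.1]
width: 0.601
```

Run:
```python
from h import *
W=vision.snapshot("wrist");cv2.imwrite("pics/w9.png",W["pixels"][:,:,::-1])
s,p,M=st();print(p,s["ft_force"],s["torque"],s["width"])
```

```text
[0.5786 0.0322 0.0577] [ 0.1422 -0.1416 -1.1179] [-0.0213  0.0082 -0.0116] 0.600177931546569
```

View pics/w9.png

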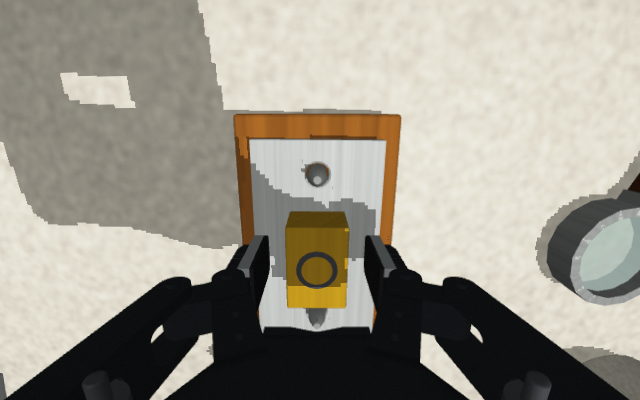

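carry_out(moves=[-0.01,0,0,0,0,0,-0.2,-0.03,0,0,0,0,0,-0.2,-0.06,0,0,0,0,0,-0.2,-0.09,0,0,0,0,0,-0.3,-0.11,0,0,0,0,0,-0.3,-0.11,0,0,0,0,0,-0.3,-0.11,0,0,0,0,0,-0.3])

```text
time_s: 10.77
tool_pos: [0.5795, 0.0321, 0.1698]
tool_rot: [-6.7, 89.8, -8.1]
ft_force: [-0.4, 0.1, -1.2]
width: 0.65
```

Run:
```python
from h import *
import pickle
W=vision.snapshot("wrist");s,p,M=st();pickle.dump((W,p,M),open("w10.pkl","wb"));cv2.imwrite("pics/w10.png",W["pixels"][:,:,::-1])
S=vision.snapshot("side");pickle.dump(S,open("s10.pkl","wb"));crop(S,300,140,400,220,7,"s10.png")
print(s["ft_force"]);go([.5416,.2478,.15],64)
```

```text
[-0.9588 -0.4538 -0.1588]
from [0.5777 0.0323 0.1668] jaw 88.68590414462433 shift [ 0.0169  0.2146 -0.041 ] rotvec [24.6859 -0.1034  0.0106] t 10.8667
```

View pics/w10.png

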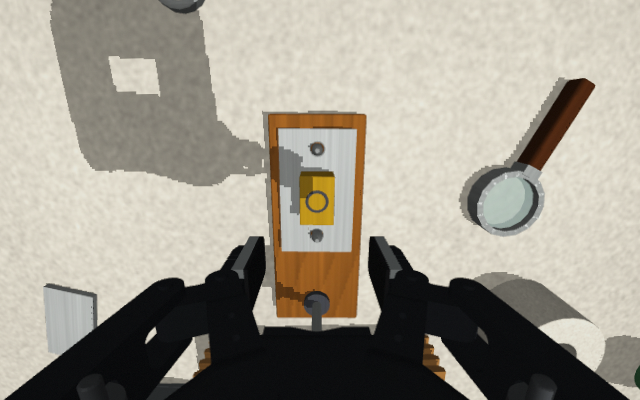

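View pics/s10.png

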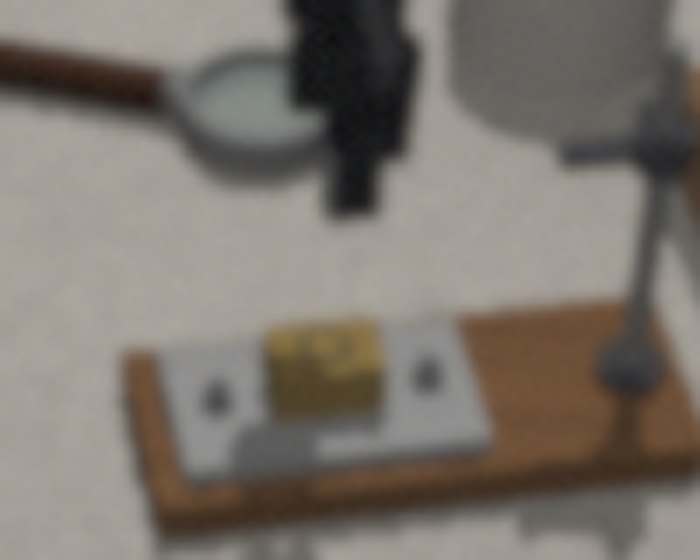

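Run:
```python
from h import *
import pickle
W,p,M=pickle.load(open("w10.pkl","rb"));S=pickle.load(open("s10.pkl","rb"))
print("face",onz(W,[(317,201.5)],.053),"pins",onz(W,[(317,149),(316.5,236)],.041))
th=np.radians(-1.35);m=np.array([.579,.033]);tip=m+.085*np.array([np.cos(th),np.sin(th)])
def zat(uv,xy):
    o,d=ray(S,uv);d=d[0];A=np.c_[d,[0,0,-1]];t=np.linalg.lstsq(A,np.r_[xy,0]-o,rcond=None)[0];q=o+t[0]*d;return t[1],q-np.r_[xy,t[1]]
post=m+.125*np.array([np.cos(th),np.sin(th)])
print("tip",tip,zat(cr(300,140,7,[(562,155)]),tip)); 
print("post top", zat(cr(300,140,7,[(676,48)]),post))
print("pin tops", zat(cr(300,140,7,[(428,360)]),m+.042*np.array([np.cos(th),np.sin(th)])),"face",onz(S,cr(300,140,7,[(325,346)]),.053))
print("lens",onz(W,[(508,199.5)],.02),"handle",onz(W,[(582,84),(533,172)],.02))
```

```text
face [[0.58   0.0332 0.053 ]] pins [[0.5363 0.0342 0.041 ]
 [0.6176 0.0319 0.041 ]]
tip [0.664 0.031] (np.float64(0.13812996057097018), array([ 0.003 , -0.0011,  0.    ]))
post top (np.float64(0.18352196302130683), array([ 0.0015, -0.0006,  0.    ]))
pin tops (np.float64(0.03893325317591331), array([ 0.0017, -0.0006,  0.    ])) face [[0.5809 0.0322 0.053 ]]
lens [[0.5923 0.224  0.02  ]] handle [[0.4838 0.2768 0.02  ]
 [0.5648 0.2446 0.02  ]]
```

carry_out(moves=[0.003,0.035,-0.006,4,0,0,-0.3,0.006,0.075,-0.013,8,0,0,-0.3,0.01,0.115,-0.022,13,0,0,-0.3,0.014,0.155,-0.03,18,0,0,-0.3,0.017,0.19,-0.037,22,0,0,-0.3,0.017,0.215,-0.041,24.7,0,0,-0.3,0.017,0.215,-0.041,24.7,0,0,-0.3,0.017,0.215,-0.041,24.7,0,0,-0.3])

```text
time_s: 11.53
tool_pos: [0.541, 0.2489, 0.1489]
tool_rot: [-135.6, 89.8, -161.4]
ft_force: [0.1, -0.1, 0.5]
width: 0.649
```

carry_out(moves=[0,0,0,0,0,0,-0.3,0,0,0,0,0,0,-0.3,0,0,0,0,0,0,-0.3])

```text
time_s: 11.78
tool_pos: [0.5426, 0.2469, 0.1504]
tool_rot: [-131.7, 90.0, -157.8]
ft_force: [0.5, -2.0, -0.0]
width: 0.656
```

Run:
```python
from h import *
import pickle
W=vision.snapshot("wrist");s,p,M=st();pickle.dump((W,p,M),open("w11.pkl","wb"));cv2.imwrite("pics/w11.png",W["pixels"][:,:,::-1])
print(s["ft_force"],s["dq"]);go([.5416,.2478,.15],64)
```

```text
[-0.7221  0.0782  0.0622] [ 0.1062 -0.2094 -0.1418  0.0049  0.0436  0.2432]
from [0.5427 0.247  0.1506] jaw 63.89626328393995 shift [ 0.0006  0.0003 -0.0014] rotvec [-0.1037 -0.0117  0.016 ] t 11.8333
```

View pics/w11.png

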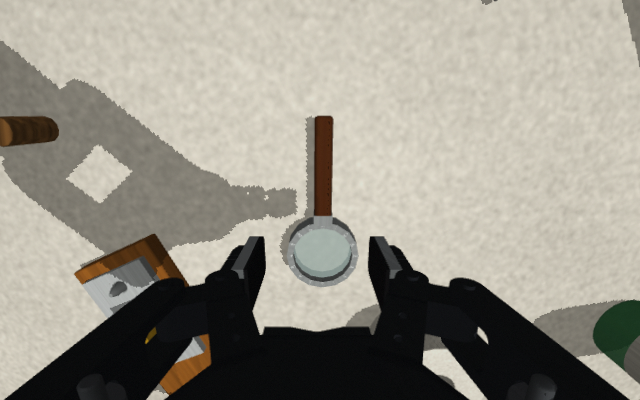

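Run:
```python
from h import *
import pickle
W,p,M=pickle.load(open("w11.pkl","rb")); crop(W,280,100,370,295,4,"w11c.png"); print(W["pixels"].shape)
q=ontool(W,p,M,[(324.3,117),(323,215),(322,250)],p[2]-.02);print(q)
```

```text
(400, 640, 3)
[[ 0.1306  0.0067 -0.0706]
 [ 0.1306  0.0061  0.017 ]
 [ 0.1306  0.0054  0.0526]]
```

```bash
python3 -c "
import cv2;a=cv2.imread('pics/w11c.png');cv2.imwrite('pics/w11d.png',a[:,:][::1][:600] if 1 else a);print(a.shape)"; python3 -c "
import cv2;a=cv2.imread('pics/w11c.png');cv2.imwrite('pics/w11d.png',cv2.resize(a,None,fx=.75,fy=.75))"
```

```text
(780, 360, 3)
```

View pics/w11d.png

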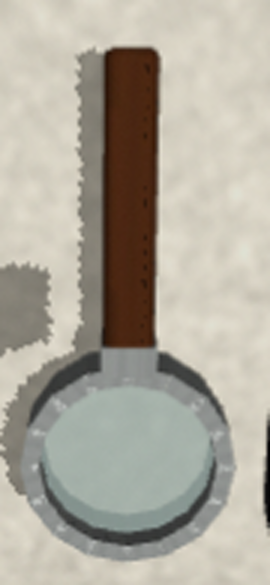

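Run:
```python
from h import *
import pickle
W,p,M=pickle.load(open("w11.pkl","rb")); c=lambda q:cr(280,100,3,q)
q=ontool(W,p,M,c([(132,47),(104,60),(158,60),(130,347),(128,561),(22,460),(235,460),(128,380),(128,535)]),p[2]-.02);print(q)
T,S=pickle.load(open("ts.pkl","rb"))
```

```text
[[ 0.1306  0.0061 -0.072 ]
 [ 0.1306 -0.0017 -0.0684]
 [ 0.1306  0.0135 -0.0684]
 [ 0.1306  0.0061  0.0173]
 [ 0.1306  0.006   0.0931]
 [ 0.1306 -0.0284  0.0558]
 [ 0.1306  0.0402  0.0559]
 [ 0.1306  0.0056  0.0282]
 [ 0.1306  0.0059  0.0832]]
```

carry_out(moves=[0.035,0.006,-0.001,0,0,0,-0.2,0.07,0.006,-0.001,0,0,0,-0.2,0.095,0.006,-0.001,0,0,0,-0.2,0.11,0.006,-0.001,0,0,0,-0.2,0.117,0.006,-0.001,0,0,0,-0.2,0.12,0.006,-0.001,0,0,0,-0.2,0.12,0.006,-0.001,0,0,0,-0.2,0.12,0.006,-0.001,0,0,0,-0.2])

```text
time_s: 12.5
tool_pos: [0.5453, 0.254, 0.0321]
tool_rot: [40.1, 89.9, 14.0]
ft_force: [-0.8, 0.0, -0.6]
width: 0.603
```

Run:
```python
from h import *
W=vision.snapshot("wrist");cv2.imwrite("pics/w12.png",W["pixels"][:,:,::-1])
s,p,M=st();print(p,M[:,0],s["ft_force"],s["width"])
```

```text
[0.5454 0.2541 0.0324] [ 0.0028  0.0007 -1.    ] [ 0.3584 -0.5641  0.0852] 0.6003924961790755
```

View pics/w12.png

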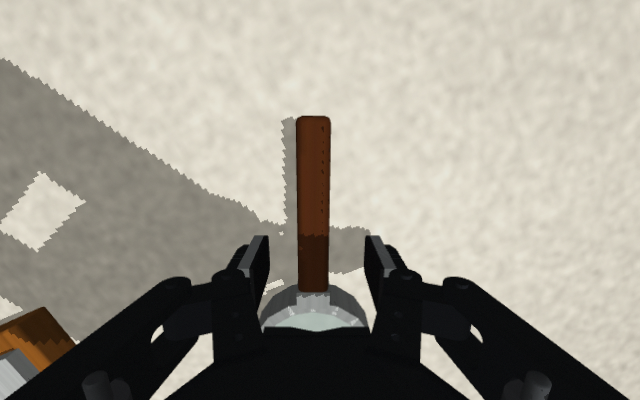

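carry_out(moves=[0.002,-0.0015,0,0,0,0,-0.2,0.004,-0.0015,0,0,0,0,-0.2,0.004,-0.0015,0,0,0,0,0.2,0.004,-0.0015,0,0,0,0,0.6,0.004,-0.0015,0,0,0,0,1,0.004,-0.0015,0,0,0,0,1,0.004,-0.0015,0,0,0,0,1,0.004,-0.0015,0,0,0,0,1], force=50)

```text
time_s: 13.22
tool_pos: [0.5438, 0.2527, 0.027]
tool_rot: [45.7, 90.0, 19.7]
ft_force: [0.1, -0.0, 2.1]
width: 0.172
```

Run:
```python
from h import *
s,p,M=st();print(p,M[:,0],s["ft_force"],s["torque"],s["width"])
```

```text
[0.5438 0.2527 0.027 ] [ 0.0006  0.0002 -1.    ] [ 0.0569 -0.0126  2.1102] [ 0.0377  0.0469 -0.0307] 0.17235229135702715
```

carry_out(moves=[-0.015,0,0,0,0,0,1,-0.045,0,0,0,0,0,1,-0.08,0,0,0,0,0,1,-0.115,0,0,0,0,0,1,-0.145,0,0,0,0,0,1,-0.155,0,0,0,0,0,1,-0.155,0,0,0,0,0,1,-0.155,0,0,0,0,0,1], force=60)

```text
time_s: 13.88
tool_pos: [0.5429, 0.2524, 0.1805]
tool_rot: [-138.8, 89.9, -164.8]
ft_force: [-0.0, -0.3, -2.3]
width: 0.169
```

Run:
```python
from h import *
import pickle
W=vision.snapshot("wrist");s,p,M=st();pickle.dump((W,p,M),open("w13.pkl","wb"));cv2.imwrite("pics/w13.png",W["pixels"][:,:,::-1])
S=vision.snapshot("side");pickle.dump(S,open("s13.pkl","wb"));crop(S,260,80,420,200,5,"s13.png")
print(p,M[:,0],s["ft_force"],s["torque"],s["width"],np.degrees(np.arctan2(M[1,2],M[0,2])))
```

```text
[0.5421 0.2522 0.1791] [-0.0041 -0.0011 -1.    ] [-0.1436  0.0177 -2.3401] [-0.0771 -0.0071  0.0126] 0.1686603857579934 -26.015846804872854
```

View pics/w13.png

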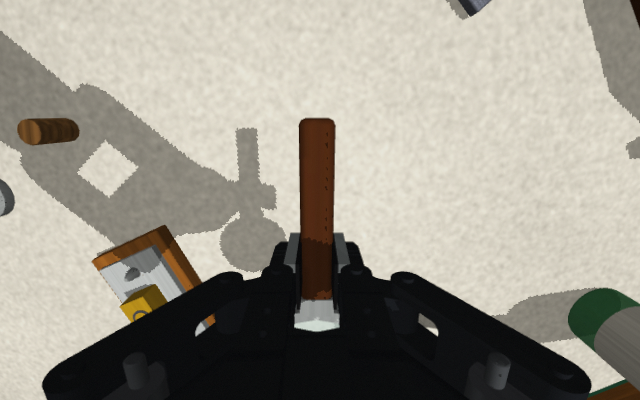

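View pics/s13.png

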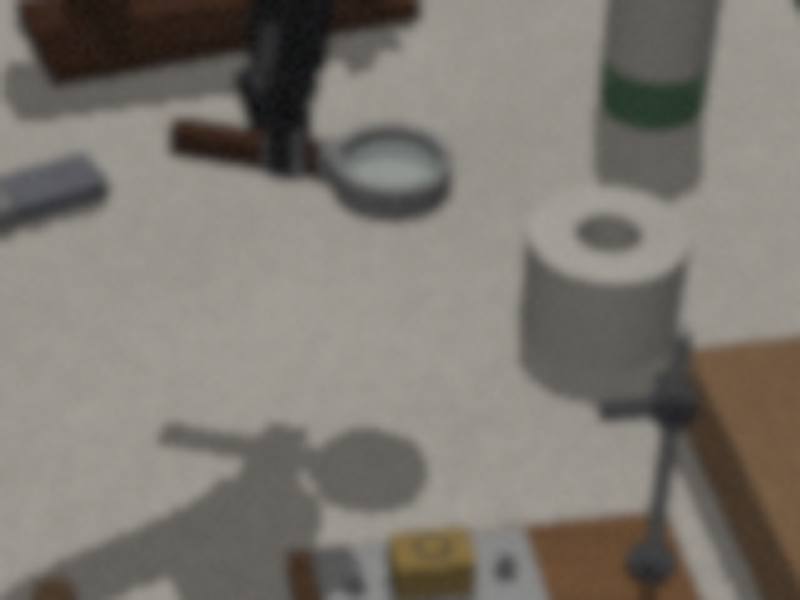

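Run:
```python
from h import *
import pickle
W,p,M=pickle.load(open("w13.pkl","rb"))
q=ontool(W,p,M,[(317.3,118.5),(300,122),(335,122),(302,230),(333,230)],.007);print(q)
o=np.array(W["origin"]);print("cam in tool",(o-p)@M)
```

```text
[[ 0.007   0.001  -0.0693]
 [ 0.007  -0.0065 -0.0678]
 [ 0.007   0.0087 -0.0679]
 [ 0.007  -0.0063 -0.0176]
 [ 0.007   0.0086 -0.0176]]
cam in tool [-0.1202  0.0003 -0.0702]
```

carry_out(moves=[0,-0.02,0.008,0,0,0,1,0,-0.045,0.017,0,0,0,1,0,-0.075,0.029,0,0,0,1,0,-0.105,0.04,0,0,0,1,0.005,-0.135,0.052,0,0,0,1,0.01,-0.16,0.061,0,0,0,1,0.015,-0.175,0.067,0,0,0,1,0.018,-0.181,0.069,0,0,0,1])

```text
time_s: 14.65
tool_pos: [0.5244, 0.0577, 0.1607]
tool_rot: [-155.5, 89.7, 178.3]
ft_force: [0.6, 1.1, -1.2]
width: 0.176
```

carry_out(moves=[0,0,0,0,0,0,1,0,0,0,0,0,0,1,0,0,0,0,0,0,1,0,0,0,0,0,0,1,0,0,0,0,0,0,1,0,0,0,0,0,0,1])

```text
time_s: 15.15
tool_pos: [0.5263, 0.0603, 0.1639]
tool_rot: [26.9, 90.0, 1.0]
ft_force: [0.4, -0.7, -1.7]
width: 0.169
```

Run:
```python
from h import *
import pickle
W=vision.snapshot("wrist");s,p,M=st();pickle.dump((W,p,M),open("w14.pkl","wb"));cv2.imwrite("pics/w14.png",W["pixels"][:,:,::-1])
S=vision.snapshot("side");crop(S,290,110,410,200,6,"s14.png")
T=vision.snapshot("top");crop(T,260,120,350,220,6,"t14.png");pickle.dump((T,S),open("ts14.pkl","wb"))
print(p,M[:,0],s["ft_force"],s["torque"],s["dq"])
print("lens est",p+M@[.017,.0003,.0605]);go([.5247,.0596,.1565],64)
```

```text
[0.5263 0.0602 0.1639] [ 0.0004 -0.     -1.    ] [ 1.0469  0.506  -0.3624] [-0.0149  0.039  -0.0062] [-0.2342 -0.0776  0.1052 -0.0438  0.0283  0.0559]
lens est [0.5808 0.034  0.1469]
from [0.5262 0.0599 0.1639] jaw 64.0143011152448 shift [ 0.0074 -0.001  -0.0012] rotvec [ 0.0143  0.0146 -0.0054] t 15.3
```

View pics/w14.png

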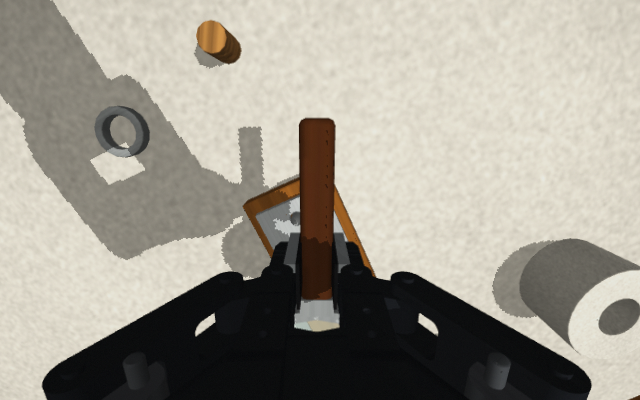

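View pics/s14.png

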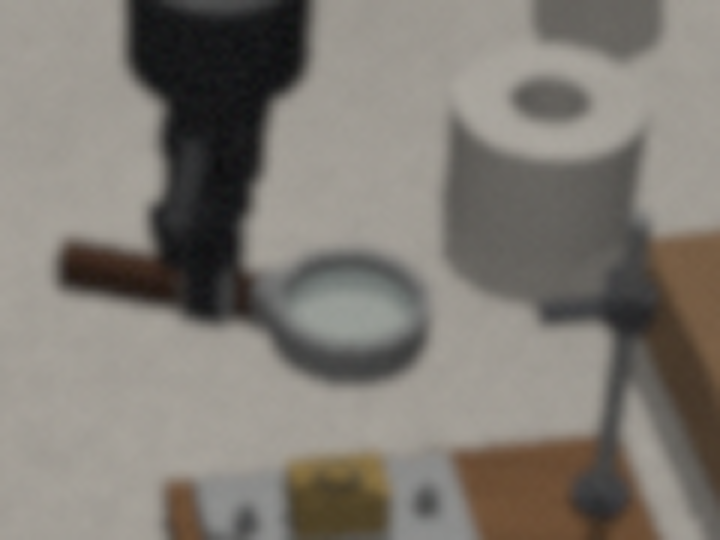

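View pics/t14.png

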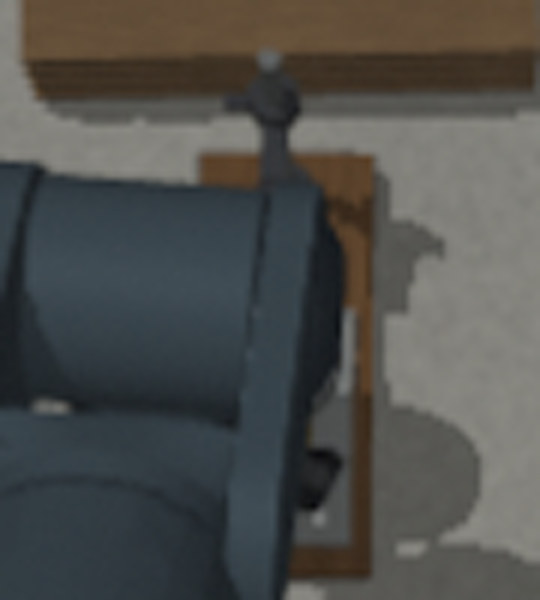

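Run:
```python
from h import *
import pickle
T,S=pickle.load(open("ts14.pkl","rb"))
lens=np.array([.5808,.034,.1469]);pj=lambda P:((proj(S,P)-[290,110]+.5)*6-.5)
print("proj lens est",pj(lens), "ring edges", pj([lens+[.034,0,0],lens-[.034,0,0],lens+[0,-.034,-.01],lens+[0,.034,.01]]))
th=np.radians(-1.35);e=np.array([np.cos(th),np.sin(th),0]);m=np.array([.579,.033,0])
for h in(.135,.1395,.144):print(h,"tip",pj(m+.085*e+[0,0,h]),"axis at collar front",pj(m+.115*e+[0,0,h]))
print("post top",pj(m+.125*e+[0,0,.185]),"face",pj(m+[0,0,.053]),"farpin",pj(m+.042*e+[0,0,.042]))
```

```text
proj lens est [[347.3115 314.7886]] ring edges [[424.1692 305.4528]
 [269.8723 324.1853]
 [364.7456 384.1002]
 [330.3341 247.2585]]
0.135 tip [[533.726 317.475]] axis at collar front [[600.5136 310.3518]]
0.1395 tip [[534.6775 309.5567]] axis at collar front [[601.6256 302.4382]]
0.144 tip [[535.6338 301.5995]] axis at collar front [[602.7432 294.4858]]
post top [[635.9835 217.8429]] face [[333.9926 475.8649]] farpin [[423.2778 483.2696]]
```

Run:
```python
from h import *
import pickle
T,S=pickle.load(open("ts14.pkl","rb"))
crop(S,370,140,410,170,18,"s14p.png")
g=cv2.cvtColor(S["pixels"],cv2.COLOR_RGB2GRAY).astype(int)
print(g[152:170,376:400])
```

```text
[[ 97  97  97  96  97  98  97  94  95  93  91  90  92  94  93  94  93  85
   77  68  70  74  82  91]
 [ 96  97  97  98  97  97  97  96  95  94  93  94  96  95  95  93  88  81
   73  69  70  74  80  88]
 [ 97  98  99  99  98  99  97  97  96  95  95  96  97  96  94  88  80  76
   70  68  68  72  76  84]
 [101 101 100 100 100  97  99  96  96  97  98  98  99  97  90  79  71  68
   68  68  67  66  67  76]
 [ 98 100 100 101  98  99  98  97  97  98  99  98  98  95  88  76  67  66
   67  67  64  65  66  72]
 [100 100  98  98  99  99  97  97  96  99  98  99  98  95  87  73  66  65
   64  65  64  64  62  66]
 [102 101  99  99  99  96  96  96  95  95  96  95  94  90  81  70  63  64
   65  64  64  61  63  65]
 [110 107 103  98  94  93  88  88  87  86  86  84  82  77  70  63  61  57
   58  59  59  60  63  62]
 [129 122 113 100  87  81  79  76  77  76  74  73  72  68  60  53  51  52
   48  49  51  55  55  56]
 [144 139 127 107  83  71  69  69  65  68  65  67  65  62  56  49  47  45
   42  43  44  44  47  52]
 [152 149 138 117  89  70  67  68  72  70  72  74  75  69  60  48  41  41
   41  40  40  37  44  52]
 [154 150 145 128 104  90  87  89  93  96  98 101 102  97  80  60  46  42
   39  39  39  41  44  52]
 [153 152 149 141 128 122 121 123 125 127 128 130 130 125 112  87  61  46
   43  41  43  46  49  57]
 [154 153 151 150 145 144 144 145 146 146 147 148 148 145 132 110  81  58
   50  51  54  52  55  58]
 [154 154 156 154 154 153 153 152 150 152 152 153 153 150 144 124  91  67
   62  66  69  66  62  60]
 [154 155 157 156 156 154 154 153 151 152 153 154 153 152 146 126  96  72
   70  75  83  77  68  62]
 [153 155 156 156 155 155 155 153 151 154 153 155 154 152 145 125  94  73
   72  81  89  85  72  64]
 [154 157 156 157 155 156 155 154 154 154 155 154 155 153 145 123  91  72
   73  83  91  88  77  65]]
```

View pics/s14p.png

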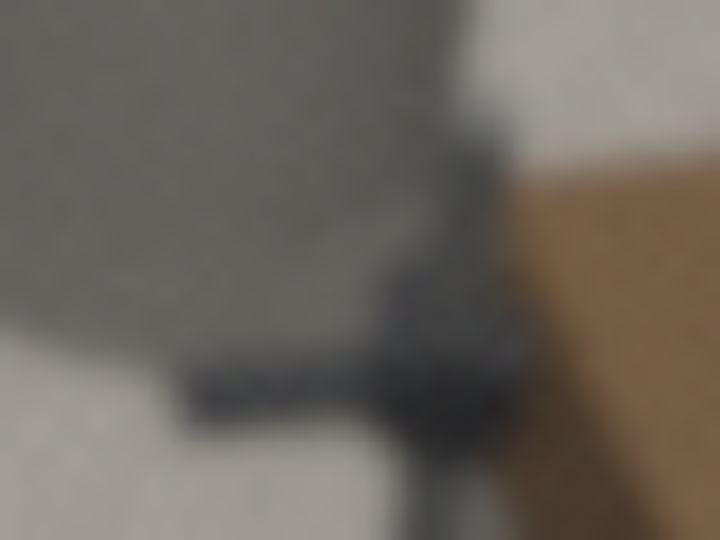

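carry_out(moves=[0.003,-0.0006,-0.0003,0,0,0,1,0.006,-0.0012,-0.0005,0,0,0,1,0.0084,-0.0015,-0.0006,0,0,0,1,0.0084,-0.0015,-0.0006,0,0,0,1,0.0084,-0.0015,-0.0006,0,0,0,1,0.0084,-0.0015,-0.0006,0,0,0,1,0.0084,-0.0015,-0.0006,0,0,0,1,0.0084,-0.0015,-0.0006,0,0,0,1])

```text
time_s: 15.97
tool_pos: [0.525, 0.0586, 0.1555]
tool_rot: [19.1, 90.0, -7.0]
ft_force: [0.3, -0.5, -1.1]
width: 0.168
```

carry_out(moves=[0,0,0,0,0,0,1,0,0,0,0,0,0,1,0,0,0,0,0,0,1,0,0,0,0,0,0,1])

```text
time_s: 16.3
tool_pos: [0.5249, 0.0586, 0.1553]
tool_rot: [-87.7, 90.0, -113.7]
ft_force: [-0.7, 0.6, -1.1]
width: 0.174
```

Run:
```python
from h import *
import pickle
S=vision.snapshot("side");s,p,M=st();crop(S,290,130,410,210,6.5,"s15.png");pickle.dump((S,p,M),open("s15.pkl","wb"))
print(p,M[:,0],s["ft_force"],s["dq"],s["width"])
L=p+M@[.017,0,.0605];print("lens est",L)
pj=lambda P:((proj(S,P)-[290,130]+.5)*6.5-.5)
D=M[:,2];print("lens",pj(L),"handle end top/bot",pj([L-.13*D+[0,0,.01],L-.13*D-[0,0,.01]]))
print("ring R,L,bot,top",pj([L+[.034,0,0],L-[.034,0,0],L+[0,-.034,-.01],L+[0,.034,.01]]))
th=np.radians(-1.35);e=np.array([np.cos(th),np.sin(th),0]);m=np.array([.579,.0325,0])
print("tip .1385",pj(m+.085*e+[0,0,.1385]),"face",pj(m+[0,0,.053]),"post top",pj(m+.125*e+[0,0,.185]),"plate NL,NR",pj([m-.06*e+[0,-.035,.028],m+.06*e+[0,-.035,.028]]))
```

```text
[0.5249 0.0586 0.1553] [-0.  0. -1.] [ 0.6655  0.2434 -1.4962] [-0.0927 -0.0582 -0.0472  0.0656 -0.0011  0.0091] 0.17089898834993011
lens est [0.5793 0.0321 0.1383]
lens [[372.6687 231.1195]] handle end top/bot [[ 58.4384 155.6162]
 [ 59.4868 193.81  ]]
ring R,L,bot,top [[455.6569 220.9659]
 [289.0541 241.3403]
 [391.4433 306.2078]
 [354.3845 157.9568]]
tip .1385 [[579.3894 208.1001]] face [[362.1412 386.3747]] post top [[689.4048 106.8231]] plate NL,NR [[236.0517 504.0812]
 [519.8533 471.0159]]
```

View pics/s15.png

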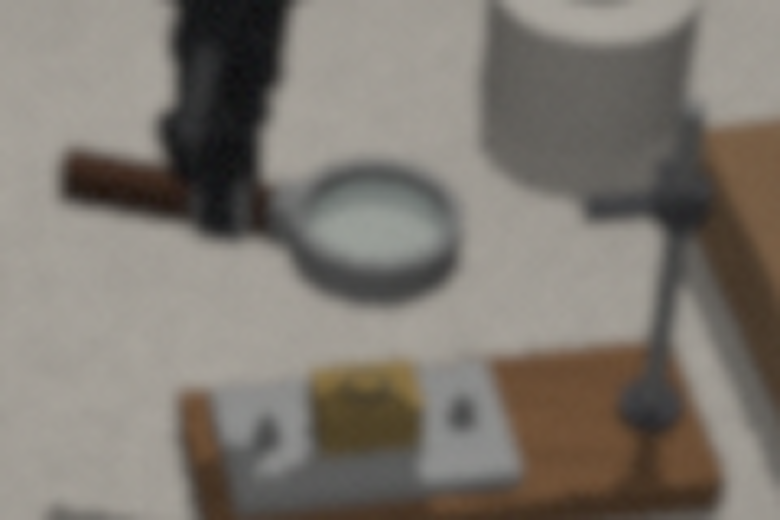

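The last side view shows:
- **Lens:** the ring is centred at about (376,230), above the block at (367,390).
- **Pointer:** the tip is at (588,207). It and the lens sit about 1 px from where their estimated heights of 138.5 and 138.3 mm should appear.
- **Level:** the handle end is at about row 174, against 175 expected if level.

Nothing is moving, so I'm handing in.

Run:
```python
from h import *
print(manip.sign_off())
s,p,M=st();print(p,s["width"],s["time_s"])
```

```text
the job is handed in; nothing more can be done
None
the job is handed in; nothing more can be done
```

I seated the die on the pins, released it, and handed in at about 16 s with the gripper holding the loupe level over the die. No verdict came back, so the results below are my own checks.

- **Die:** I used the smaller grey die, not the larger grey or purple lookalikes. It went down in small steps until the height stopped changing at about 8 N of contact load, with a peak sideways force of about 4 N. After release, the wrist and side views showed both pins through the plate and the plate flat on the base.
- **Loupe position:** the lens estimate was (0.579, 0.032, 0.138) m, against a die centre of about (0.579, 0.033) m. The arm was still, the tool pointed straight down, and the handle looked level in the side view.
- **Height uncertainty:** I put the pointer at about 138.5 mm. The first top-and-side measurement gave 141 mm with an 8 mm mismatch, because the tip was unclear in the top view. I relied on the side view, corrected against the post top and the lens, which gave 138–139 mm. I expect it to be good to about 1–2 mm.
- **Other disagreements:** the cameras differed by 1–3 mm in absolute position, so I trusted relative measurements.
- **Other things on the table:** I never touched the gauge post or the pointer. The bystanders that appeared in the later views showed no sign of having moved, but I did no final position check on them.

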